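# Bed a length of waste pipe in the V-jig and clamp it

## Task

Lift the length of pipe from its low wooden rest and lower it gently into the two V-notches of the pipe jig, from the open end, so that it lies bedded on both flanks. Slide it along the notches under the clamp bridge until it bears on the end stop with a light but definite push, then press the clamp knob down until its sprung foot holds the pipe with light pressure, and let go. Use only light force throughout (little more than the knob needs to move), and leave the tape roll, bit case and tape measure alone.

Things in the scene. Friction and masses are not known exactly. Their poses are not given: they have to be found in the camera images.
- pipe: Plain bare-metal pipe, 32 mm outside diameter, 240 mm long, about 0.25 kg, both ends alike. Origin at the middle of its length, on its axis; x along the pipe (either way round is the same).
- rest: Low fixed wooden rest, 190 x 50 mm; the pipe lies on it at the start, along its x, the pipe's axis 30 mm above the worktop. Cheeked blocks, 18 mm long, 24 mm high, carry it 75 mm either side of the middle; between them is free room down to an 8 mm plank. Origin at the centre of its underside, z up.
- jig: Fixed pipe jig, base 290 x 96 x 10 mm, two wooden V-saddles, faced with smooth grey plastic, in line along x. Origin at the centre of its underside, x towards the stop, z up. The 90-degree notches are 40 mm wide at the mouth (z = 47 mm); the saddles, 60 mm wide, span x = -115 to -78 and 45 to 115 mm; fingers fit between them down to z = 10 mm. A bedded pipe's axis is at y = 0, z = 50 mm.
- entry (a point): A good place for the pipe's middle on being lowered in: jig x = -50 mm, y = 0, z = 50 mm (axis height of the bedded pipe). Both saddles carry it here and its end is still clear of the bridge; from here it slides 60 mm in +x to seat. Axes as the jig's.
- bridge (a point): Middle of the underside of the clamp bridge, 45 mm above a bedded pipe's axis, at jig x = 95 mm. The bridge spans x = 82 to 108 mm, its top is 16 mm higher, its posts stand at y = -46 to -34 and 34 to 46 mm: the pipe passes beneath, but cannot be lowered straight home. Axes as the jig's.
- seat (a point): Where the pipe's middle belongs when it is bedded and against the stop: jig x = 10 mm, y = 0, z = 50 mm; 120 mm before the stop's face. Axes as the jig's.
- stop: Fixed aluminium end stop, an upright plate 12 mm thick, 60 mm wide, 72 mm high at the jig's +x end. Origin at the lower middle of the face that the pipe's end meets, at jig x = 130 mm. Push the pipe on it with 3 to 15 N, for 0.2 s or more.
- clamp: Clamp spindle on the bridge, with a rubber foot, 18 mm across, on a spring of 6 N per mm at its lower end. Origin at the knob's top. It slides straight down up to 30 mm against a steady drag of about 7 N and stays where it is left, keeping at most 9 N on the pipe. Wanted: 4 N or more kept, never over 13 N.
- knob_top (a point): Centre of the flat top of the clamp's round black knob, 32 mm across; at jig x = 95 mm, y = 0, 150 to 154 mm above the jig's underside at the start. The foot's setting is not reported: it meets the bedded pipe after some 4 to 22 mm of travel. Feel for it: above the 7 N drag, force climbs by the clamping force. A push of 12 to 18 N is right.
- electrical_tape: Bystander: black tape roll, 58 mm across, 19 mm high, lying flat between rest and jig. Origin at the centre of its underside.
- bit_case: Bystander: small green and black bit case, 85 x 56 x 23 mm. Origin at the centre of its underside.
- tape_measure: Bystander: yellow tape measure, 38 x 74 x 64 mm. Origin at the centre of its underside.

How it is judged:
By the outcome, as a careful person would: the job done as asked, in the order asked, and still so for the second after the job is handed in, with the robot touching nothing.
It also fails if it takes over 72 s, if anything falls off the work surface, if the arm or the gripper's body presses on something with over 40 N, if the wrist force passes 120 N, or if a joint passes its speed limit or range.

## Robot

A 6-joint arm with a two-finger parallel gripper is mounted at the origin on a cart in front of the work surface, level with it; the furniture and walls round the work are solid. World frame = base frame: x ahead of the robot, y to its left, z up, the work surface at z = 0. Lengths are in m, angles in rad, forces in N, time in s.
With the tool pointing down it reaches from about 0.25 to 0.85 m from the base axis. Payload 12.5 kg.
Tool frame: the origin (TCP) lies between the finger pads; the fingertips stand ahead of it and the grasp point (between the pads) lies 6 mm ahead of it (env.tip_extent is the z of the fingertips in the tool frame, in m); z points along the fingers, y is the line along which they close (so a half turn about z gives the same grasp; the last joint's range is limited). The gripper opens to 93 mm and grips with 3 to 60 N. Pads are 15 mm wide; open, the fingers measure 128 mm over their backs; the gripper's body (75 mm by 188 mm) begins 65 mm behind the grasp point.
Start: joints at [-1.279, 0.351, 1.652, -0, 1.139, -0.085], TCP at [0.202, -0.511, 0.244] pointing down, gripper open.
Joint ranges: [-2.75, 2.75], [-0.79, 2.1], [0.01, 2.65], [-1.57, 4.71], [0.07, 3.14], [-2.87, 2.87]. Speed limits (rad/s): [2.22, 2.22, 2.79, 3.14, 3.14, 3.14].

## Interface

Orientations are given as [roll, pitch, yaw] about the fixed x, y, z axes, in that order (R = Rz(yaw) Ry(pitch) Rx(roll)).
In Python, from rig import env, viewer, hand_in gives the robot as it stands.
- The arm moves only by the tool carry_out, never from a script. Its argument "moves" is a list of rows, each a list of 4 numbers: the shift along the tool's x, y, z in units of 60 mm (1.0 is 60 mm), then the turn about the tool's z in units of 10 degrees (1.0 is 10 degrees). In form: [[dx, dy, dz, yaw], ...]. A call has 1 to 12 rows; each row is the pose to reach, as a shift and turn from the pose commanded when the call began, along the tool's axes at that moment; what a row does not reach only later rows make up. A row lasts 1/8 s, in which the tool goes at most 62.5 mm and 10.7 degrees, less where a joint would pass 70% of its speed; a pose out of reach is approached as far as the arm can. A call with a gripper value outside its range is refused whole. "hand" is the opening, from 0 (shut) to 1 (fully open), set as the call begins (left out, the last holds). The fingers move at their own pace and stop on an object; the grip force is fixed at half the most. Time passes only in rows, so rows that repeat a pose let the fingers close. It gives the time, the measured TCP pose, the force, the opening and the grip force at its end, in the units of the state.
- env.observe(): the state, without advancing time (a new reading comes with each control period).
- viewer.read_camera(name): name is "scene" or "top"; returns the picture (400x640x3 uint8, red, green, blue); there is no depth.
- viewer.calibration(name): a dict with "fovy" (degrees; the focal length in pixels is half the picture's height over the tangent of half this angle, whatever the lens; pixels are square), "cx", "cy" (the principal point, pixels), "rvec" (rotation vector, rad) and "tvec" (3), from world to camera coordinates, as OpenCV has them. Camera axes: x right, y down, z forward; pixel columns grow to the right and rows downward; lengths in m; the calibration is good to about 2 mm. A picture is of the moment at which its call begins. calibration takes no time and is no camera call.
- hand_in(): hands the job in; it is judged then, once.
Trained networks look in the newest picture that a camera, given by its name, has taken for a name from the list of things; names that differ only in an ending like _2 or _b are one class to them, and where a whole thing is asked for, a point or a joint stands for the part that bears it (a point fixed in the world has none). Each returns a list of dicts, best first, with "score" (0 to 1); they miss things now and then, are a little off and sometimes report something else, mostly with a low value. They report only what shows in the picture. A call takes as long as a camera call.
- viewer.trace(camera, name): "mask" (400x640 bool, what is visible of it) and "extent" ([left, top, width, height] in pixels, round what is visible of it).
The state is a dict: "t": time; "q": joint angles; "qvel": joint speeds; "effort": joint torques, N m; "eef_pos": TCP position; "tcp_rot": TCP orientation; "wrist_force": force on the tool from outside, world axes, zero at the start; "moment": the same for the moment, N m; "finger_gap": finger opening in m; "grip_force": force on a finger pad.
Only numpy, scipy, OpenCV 4.12 (cv2) and the standard library are available. Lean on these libraries where they do the work, as an engineer would, in place of code of your own. Each camera call takes 0.05 s, during which the arm holds its last target. There are 200 camera calls.

## Working session

There is one attempt and no reset: what is moved stays moved. The work goes in short steps, Python scripts to look and compute and a tool call to move; the robot and the scene stay as the last step left them, time stands still between calls to the robot, and variables do not carry over. Pictures are saved under pics/ and viewed, at most 10 in all, crops included, and the job is handed in when it is done.

Besides the shell and the picture viewer there is one more tool, called as name([rows], argument=value, ...), one row to a line, values as JSON. carry_out: Moves the arm, as the interface text tells. Its arguments: {"type":"object","properties":{"moves":{"type":"array","items":{"type":"array","items":{"type":"number"}}},"hand":{"type":"number"}},"required":["moves"]}

```bash
ls; mkdir -p pics; python3 - <<'E'
from rig import env, viewer
import cv2
for c in("scene","top"):
    im=viewer.read_camera(c); cv2.imwrite(f"pics/{c}0.png",im[...,::-1]); print(c,viewer.calibration(c))
    for n in("pipe","rest","jig","stop","clamp","electrical_tape"):
        r=viewer.trace(c,n)
        for d in r[:2]: print(n,round(d["score"],2),d["extent"])
s=env.observe();print(s,env.tip_extent)
E
```

```text
pics
scene {'fovy': 53.69783399820722, 'cx': 317.4190643740925, 'cy': 194.99240701283293, 'rvec': array([ 0.77001413, -2.67807336,  0.98639729]), 'tvec': array([0.4621953 , 0.34676658, 0.72826253])}
pipe 0.85 [225.0, 262.8, 111.8, 47.4]
rest 0.63 [232.2, 281.3, 85.9, 34.9]
jig 0.65 [356.9, 238.7, 25.7, 25.4]
jig 0.57 [305.8, 135.2, 111.4, 109.7]
clamp 0.73 [326.5, 134.3, 12.9, 15.3]
electrical_tape 0.64 [355.2, 240.5, 25.2, 22.9]
top {'fovy': 43.39338213956053, 'cx': 307.3506985015016, 'cy': 192.96577056917806, 'rvec': array([ 2.16289228, -2.14578597,  0.13000126]), 'tvec': array([-0.05599892,  0.57097474,  1.0100819 ])}
pipe 0.93 [199.6, 143.4, 37.2, 114.9]
pipe 0.51 [330.2, 139.5, 73.0, 145.9]
rest 0.57 [206.0, 154.7, 34.0, 90.7]
jig 0.84 [330.2, 143.8, 77.0, 140.9]
stop 0.76 [367.8, 139.7, 30.5, 14.1]
clamp 0.52 [377.4, 145.0, 19.1, 24.8]
electrical_tape 0.6 [294.2, 240.7, 33.1, 27.8]
{'t': 0.7, 'q': array([-1.27863768e+00,  3.50705406e-01,  1.65176543e+00,  2.13353379e-05,
        1.13907596e+00, -8.45724756e-02]), 'qvel': array([-0.00040869, -0.00015784,  0.00021664, -0.00075017, -0.00022683,
       -0.00064064]), 'effort': array([-2.12505540e-03, -4.97173083e+01, -2.85459101e+01,  6.99202227e-02,
        2.20550277e-02, -1.34538891e-05]), 'eef_pos': array([ 0.20238045, -0.51142118,  0.24364275]), 'tcp_rot': array([ 3.14154532e+00, -1.54352964e-05,  3.76722193e-01]), 'wrist_force': array([ 0.32016573, -0.305532  , -1.08270692]), 'moment': array([ 0.04393727,  0.01155484, -0.02376893]), 'grip_force': 0.0, 'finger_gap': 0.09299591413675304} 0.025
```

View pics/scene0.png

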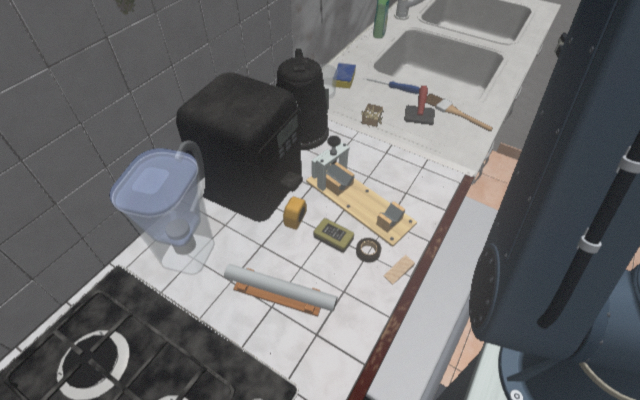

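View pics/top0.png

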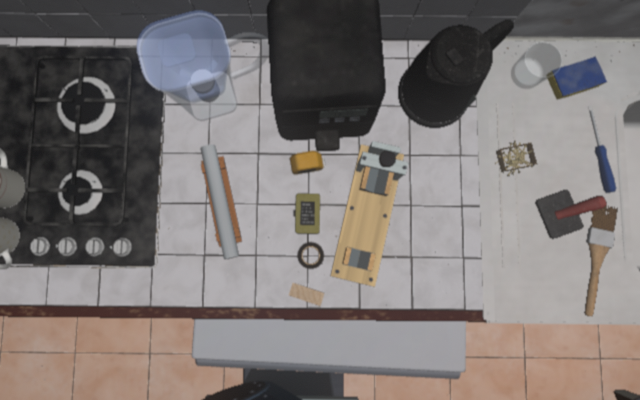

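```bash
cat > h.py <<'E'
import numpy as np, cv2
from scipy.optimize import least_squares
from rig import env, viewer
CAL={c:viewer.calibration(c) for c in("scene","top")}
def proj(c,P):
    k=CAL[c]; f=200/np.tan(np.radians(k["fovy"])/2)
    K=np.array([[f,0,k["cx"]],[0,f,k["cy"]],[0,0,1]])
    return cv2.projectPoints(np.asarray(P,float).reshape(-1,3),k["rvec"],k["tvec"],K,None)[0][:,0]
def mom(m): # area-moments -> centroid, covariance
    a=m["m00"]; return np.array([m["m10"]/a,m["m01"]/a,m["mu20"]/a,m["mu11"]/a,m["mu02"]/a])
def feat(v): # centroid + major axis vector (half-length)
    C=np.array([[v[2],v[3]],[v[3],v[4]]]); w,V=np.linalg.eigh(C); u=V[:,1]*np.sign(V[1,1])
    return np.r_[v[:2],u*np.sqrt(3*w[1])]
def cyl(p,n=32,r=.016,L=.24):
    a=np.linspace(0,2*np.pi,n); d=np.array([np.cos(p[3]),np.sin(p[3]),0]); e=np.array([-d[1],d[0],0])
    ring=r*(np.cos(a)[:,None]*e+np.sin(a)[:,None]*np.array([0,0,1]))
    return np.vstack([p[:3]+s*d*L/2+ring for s in(-1,1)])
def pipe(cams=("top","scene"),x0=(.5,.15,.03,.1),fixz=None):
    obs={}
    for c in cams:
        viewer.read_camera(c); r=viewer.trace(c,"pipe")[0]; m=r["mask"].astype(np.uint8)
        obs[c]=feat(mom(cv2.moments(m,True)))
    def res(p):
        p=np.array(p)
        return np.concatenate([feat(mom(cv2.moments(cv2.convexHull(proj(c,cyl(p)).astype(np.float32)))))-obs[c] for c in cams])
    s=least_squares(res,x0,x_scale=[.01,.01,.01,.1],diff_step=1e-3); return s.x,s.fun
E
python3 - <<'E'
from h import *
# ground hint from top
from scipy.optimize import fsolve
g=lambda c,u,z:fsolve(lambda q:(proj(c,[[q[0],q[1],z]])[0]-u),[.5,0])
print(g("top",(218,201),.03),g("top",(370,212),.01))
p0=g("top",(218,201),.03); a=g("top",(208,146),.03);b=g("top",(230,257),.03);d=a-b
print(pipe(x0=(*p0,.03,np.arctan2(d[1],d[0]))))
for c,(x,y,w,h) in dict(top=(320,132,100,160),scene=(295,125,130,125)).items():
    im=viewer.read_camera(c)[y:y+h,x:x+w,::-1]; s=600//h if c=="scene" else 3
    cv2.imwrite(f"pics/{c}1.png",cv2.resize(im,None,fx=3.75 if c=="top" else 4.5,fy=3.75 if c=="top" else 4.5,interpolation=cv2.INTER_CUBIC))
E
```

```text
[0.55377352 0.13512041] [ 0.53497609 -0.18452615]
(array([ 0.49549672,  0.06030088,  0.28804951, -0.05185709]), array([ 15.2969542 ,  20.54411035, -17.88385979,  21.27204353,
       -28.16780308,   1.75734875,  18.73531071,  -8.27418145]))
```

View pics/top1.png

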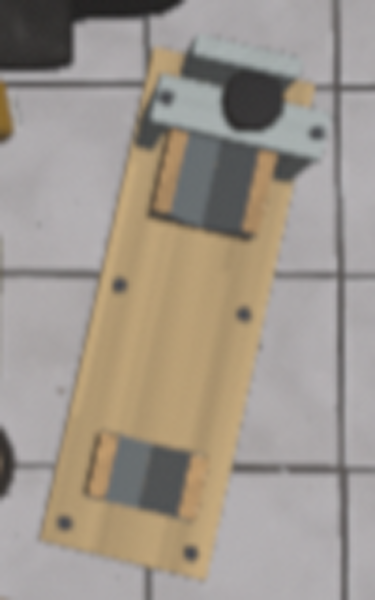

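View pics/scene1.png

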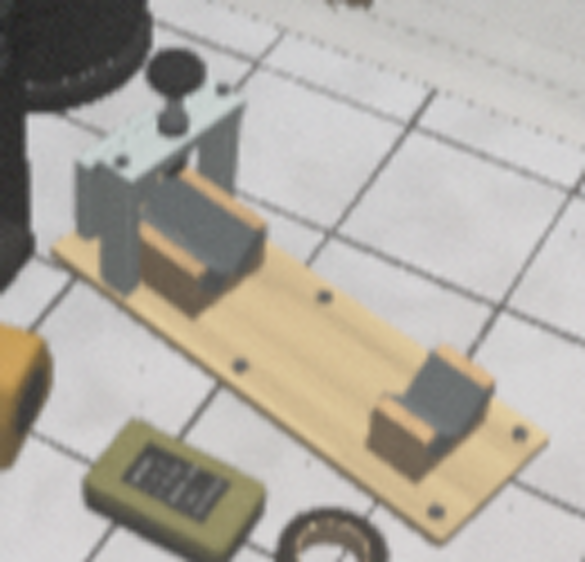

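```bash
cat > j.py <<'E'
from h import *
T=[((-145,48,10),(39,540)),((-145,-48,10),(205,580)),((145,48,10),(155,45)),((145,-48,10),(316,85)),((95,0,152),(252,99)),
((-78,30,47),(100,430)),((-78,-30,47),(208,455)),((-115,-30,47),(192,520)),((-115,30,47),(85,495))]
S=[((-145,48,10),(440,543)),((-145,-48,10),(548,437)),((145,48,10),(52,245)),((95,0,152),(176,68)),((-78,30,47),(378,400)),((-115,30,47),(425,443)),((-78,-30,47),(443,348)),((-115,-30,47),(493,387)),((82,46,111),(133,180)),((82,-46,111),(245,98))]
O={"top":(T,3.75,(320,132)),"scene":(S,4.5,(295,125))}
def fit(cams):
    def res(p):
        c,s=np.cos(p[3]),np.sin(p[3]); R=np.array([[c,-s,0],[s,c,0],[0,0,1]]); o=[]
        for k in cams:
            L,sc,of=O[k]; P=np.array([a for a,_ in L])/1e3@R.T+p[:3]
            U=(np.array([b for _,b in L])+.5)/sc-.5+np.array(of); o.append(proj(k,P)-U)
        return np.vstack(o).ravel()
    return least_squares(res,[.53,-.18,0,-.2],loss="soft_l1",f_scale=.7)
if __name__=="__main__":
    np.set_printoptions(precision=4,suppress=True)
    for c in(("top",),("scene",),("top","scene")):
        s=fit(c);print(c,s.x)
    print(np.round(s.fun.reshape(-1,2),1).tolist())
    for c in("top","scene"):
        viewer.read_camera(c)
        for r in viewer.trace(c,"pipe")[:2]:
            m=r["mask"].astype(np.uint8); print(c,r["score"],r["extent"],m.sum(),feat(mom(cv2.moments(m,True))))
    p=np.array([.553,.135,.03,.2])
    for c in("top","scene"): print(feat(mom(cv2.moments(cv2.convexHull(proj(c,cyl(p)).astype(np.float32))))))
    print(pipe(x0=p))
E
python3 j.py
```

```text
('top',) [ 0.5315 -0.1793 -0.0054 -0.2309]
('scene',) [ 0.5334 -0.1816 -0.0087 -0.2302]
('top', 'scene') [ 0.5319 -0.1793 -0.0059 -0.2309]
[[-0.5, -0.5], [-0.1, -0.1], [-0.5, 0.1], [-0.1, -0.4], [0.3, 0.1], [0.2, -0.6], [0.0, -0.3], [0.3, 0.2], [0.0, -0.2], [0.1, 0.1], [0.7, 0.2], [-0.2, 0.6], [0.4, 0.1], [-1.6, 1.4], [0.4, 1.0], [-0.1, -0.9], [1.1, -0.9], [-0.0, -0.2], [0.9, -0.3]]
top 0.58 [198.0, 142.9, 40.2, 115.5] 1741 [219.3992 201.6358  12.0565  55.7334]
scene 0.75 [282.8, 196.6, 25.1, 34.6] 550 [293.84   211.7109  -4.5838  13.4351]
scene 0.72 [222.0, 263.7, 115.4, 47.7] 1825 [281.1792 286.7419  54.7778  16.6848]
[218.0881 201.7812   9.8299  56.8779]
[281.2365 287.1256  54.4017  19.1371]
(array([0.5546, 0.1324, 0.0232, 0.2395]), array([ 0.4683,  0.0833,  0.2244,  0.6156, -0.3276,  0.2475,  0.9817,
        0.4917]))
```

```bash
cat > k.py <<'E'
from h import *
def obs(c,near,n=5):
    F=[]
    for _ in range(n):
        viewer.read_camera(c)
        for r in viewer.trace(c,"pipe"):
            f=feat(mom(cv2.moments(r["mask"].astype(np.uint8),True)))
            if np.hypot(*(f[:2]-near[:2]))<12 and np.hypot(*(f[2:]-near[2:]))<14: F.append(f);break
    return np.median(F,0),np.std(F,0),len(F)
def pred(c,p): return feat(mom(cv2.moments(cv2.convexHull(proj(c,cyl(np.array(p))).astype(np.float32)))))
def pipefit(p0,cams=("top","scene"),n=5):
    o={c:obs(c,pred(c,p0),n) for c in cams}
    f=lambda p:np.concatenate([pred(c,p)-o[c][0] for c in cams])
    a=least_squares(f,p0,diff_step=1e-3); b=least_squares(lambda q:f([q[0],q[1],p0[2],q[2]]),[p0[0],p0[1],p0[3]],diff_step=1e-3)
    return a.x,b.x,b.fun,[o[c][1:] for c in cams]
E
python3 - <<'E'
from k import *
import j
np.set_printoptions(precision=4,suppress=True)
for c in(("top",),("scene",),("top","scene")):
    r=j.fit
    def res(q,c=c):
        p=[q[0],q[1],0,q[2]]; cs,s=np.cos(p[3]),np.sin(p[3]); R=np.array([[cs,-s,0],[s,cs,0],[0,0,1]]); o=[]
        for k in c:
            L,sc,of=j.O[k]; P=np.array([a for a,_ in L])/1e3@R.T+p[:3]
            o.append(proj(k,P)-((np.array([b for _,b in L])+.5)/sc-.5+np.array(of)))
        return np.vstack(o).ravel()
    s=least_squares(res,[.53,-.18,-.2],loss="soft_l1",f_scale=.7);print(c,s.x,s.cost,np.sqrt(np.mean(s.fun**2)))
print(j.fit(("top","scene")).cost)
for x in pipefit([.5546,.1324,.03,.2395]): print(x)
print(env.observe()["t"])
E
```

```text
('top',) [ 0.5312 -0.1787 -0.2309] 0.9536999121247604 0.3454862963507339
('scene',) [ 0.5308 -0.1746 -0.2312] 4.576053882384868 0.8149164390286859
('top', 'scene') [ 0.5313 -0.1778 -0.2307] 8.590948753240728 0.8391889093014274
4.405472783363821
[0.5554 0.1333 0.0255 0.2402]
[0.5545 0.1336 0.2398]
[-0.4722  0.305  -0.0667  0.0165 -0.0278 -0.6899  0.6294  0.2007]
[(array([0.0698, 0.1992, 0.1762, 0.3322]), 5), (array([0.4123, 0.2527, 0.2534, 0.0608]), 5)]
2.4
```

```bash
cat > d.py <<'E'
from rig import env
import numpy as np,sys
JO=np.array([.5315,-.1785]);JY=-.2308
def J(x,y=0): c,s=np.cos(JY),np.sin(JY); return JO+[c*x-s*y,s*x+c*y]
def delta(x,y,z,yaw,base=None):
    s=env.observe(); p=s["eef_pos"]; a=s["tcp_rot"][2]
    w=np.array([x,y])-p[:2]
    dx=np.cos(a)*w[0]+np.sin(a)*w[1]; dy=np.sin(a)*w[0]-np.cos(a)*w[1]
    print("units",np.round([dx/.06,dy/.06,(p[2]-z)/.06,np.degrees((a-yaw+np.pi/2)%np.pi-np.pi/2)/10],3),"t",s["t"],"F",np.round(s["wrist_force"],1))
E
python3 -c "
from d import *
delta(.5547,.1334,.2,.24); print(J(-.05),J(.01),J(.095))"
```

```text
units [ 9.414 -7.833  0.727  0.784] t 2.4 F [-0.6  1.   0.2]
[ 0.48282581 -0.16706218] [ 0.54123484 -0.18078756] [ 0.62398095 -0.20023186]
```

carry_out([
  [0.8,-0.65,0,0.2],
  [1.6,-1.3,0,0.4],
  [2.4,-2.0,0,0.78],
  [3.2,-2.65,0,0.78],
  [4.0,-3.3,0,0.78],
  [4.8,-4.0,0,0.78],
  [5.6,-4.65,0,0.78],
  [6.4,-5.3,0,0.78],
  [7.2,-6.0,0,0.78],
  [8.0,-6.65,0,0.78],
  [8.8,-7.3,0.3,0.78],
  [9.41,-7.83,0.6,0.78],
], hand=1)

```text
t: 3.9
eef_pos: [0.5555, 0.1354, 0.2073]
tcp_rot: [3.141, -0.001, 0.241]
wrist_force: [0.4, -0.5, -0.1]
finger_gap: 0.0931
grip_force: 0.0
```

```bash
python3 -c "
from d import *
delta(.5547,.1334,.04,.24)"
```

```text
units [-0.02   0.03   2.789  0.008] t 3.9 F [ 0.4 -0.5 -0.1]
```

carry_out([
  [0,0.02,0.8,0],
  [0,0.03,1.5,0],
  [0,0.03,2.1,0],
  [0,0.03,2.5,0],
  [0,0.03,2.7,0],
  [0,0.03,2.75,0],
  [0,0.03,2.75,0],
])

```text
t: 4.78
eef_pos: [0.5554, 0.1315, 0.0433]
tcp_rot: [3.141, -0.001, 0.241]
wrist_force: [-0.9, -0.3, 0.0]
finger_gap: 0.0934
grip_force: 0.0
```

carry_out([
  [0,0,0.03,0],
  [0,0,0.03,0],
  [0,0,0.03,0],
  [0,0,0.03,0],
  [0,0,0.03,0],
  [0,0,0.03,0],
], hand=0.4)

```text
t: 5.52
eef_pos: [0.555, 0.1315, 0.0408]
tcp_rot: [-3.142, -0.0, 0.241]
wrist_force: [-0.4, -0.5, 0.1]
finger_gap: 0.0393
grip_force: 0.0
```

```bash
python3 - <<'E'
from k import *
import cv2
for i,(c,x,y,w,h) in enumerate((("top",170,120,100,150),("scene",200,220,160,110))):
    im=viewer.read_camera(c)[y:y+h,x:x+w,::-1]; cv2.imwrite(f"pics/g{i}.png",im)
a=cv2.resize(cv2.imread("pics/g0.png"),None,fx=3,fy=3);b=cv2.resize(cv2.imread("pics/g1.png"),None,fx=3,fy=3)
o=np.zeros((450,780,3),np.uint8);o[:450,:300]=a;o[:330,300:]=b;cv2.imwrite("pics/g.png",o)
E
```

```text
(no output)
```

View pics/g.png

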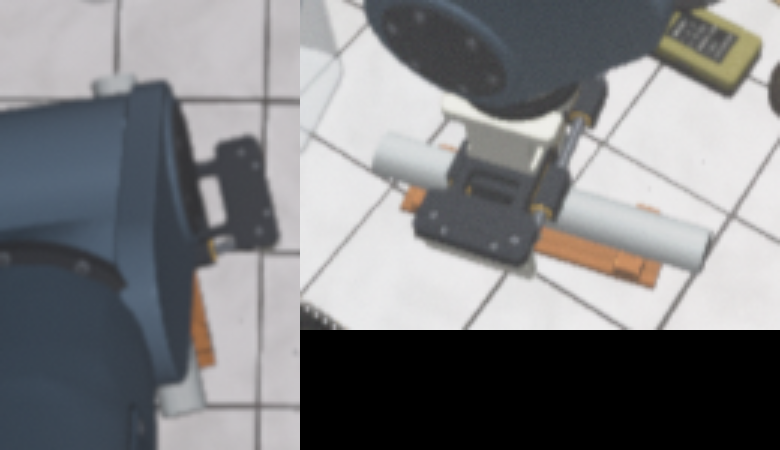

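The picture shows the gripper straddling the pipe near its middle (scene panel about (500,190)), with the pipe still on its rest. I'll close now.

carry_out([
  [0,0,0,0],
  [0,0,0,0],
  [0,0,0,0],
  [0,0,0,0],
], hand=0.25)

```text
t: 6.12
eef_pos: [0.5548, 0.1324, 0.041]
tcp_rot: [-3.14, -0.0, 0.24]
wrist_force: [-2.3, 7.2, 1.8]
finger_gap: 0.0311
grip_force: 30.0
```

carry_out([
  [0,-0.02,0,0],
  [0,-0.02,-0.05,0],
  [0,-0.02,-0.15,0],
  [0,-0.02,-0.4,0],
  [0,-0.02,-0.9,0],
  [0,-0.02,-1.7,0],
  [0,-0.02,-2.2,0],
  [0,-0.02,-2.2,0],
])

```text
t: 7.12
eef_pos: [0.5557, 0.1327, 0.1756]
tcp_rot: [3.141, -0.005, 0.241]
wrist_force: [-0.5, -0.0, -1.5]
finger_gap: 0.0314
grip_force: 30.0
```

```bash
python3 -c "
from d import *
delta(*J(-.05),.173,JY);delta(*J(-.05),.073,JY);delta(*J(-.05),.062,JY);s=env.observe();print(s['grip_force'],s['finger_gap'],s['moment'])"
```

```text
units [-2.371  4.563  0.044  2.701] t 7.125 F [-0.5 -0.  -1.5]
units [-2.371  4.563  1.71   2.701] t 7.125 F [-0.5 -0.  -1.5]
units [-2.371  4.563  1.894  2.701] t 7.125 F [-0.5 -0.  -1.5]
29.99950736761093 0.03135800960810818 [ 0.05613292 -0.00694515  0.01730831]
```

carry_out([
  [-0.4,0.7,0,0.4],
  [-0.8,1.4,0,0.9],
  [-1.2,2.1,0,1.4],
  [-1.5,2.8,0,1.9],
  [-1.8,3.5,0,2.4],
  [-2.1,4.1,0,2.7],
  [-2.37,4.56,0,2.7],
  [-2.37,4.56,0.2,2.7],
  [-2.37,4.56,0.4,2.7],
])

```text
t: 8.25
eef_pos: [0.4813, -0.1664, 0.1474]
tcp_rot: [-3.141, 0.001, -0.231]
wrist_force: [0.7, -0.1, -2.4]
finger_gap: 0.0315
grip_force: 30.0
```

```bash
python3 - <<'E'
from d import *
delta(*J(-.05),.08,JY)
from rig import viewer
import cv2
o=np.zeros((560,780,3),np.uint8)
a=viewer.read_camera("top")[130:310,310:430,::-1]; o[:540,:360]=cv2.resize(a,None,fx=3,fy=3)
b=viewer.read_camera("scene")[110:270,290:430,::-1]; o[:480,360:]=cv2.resize(b,None,fx=3,fy=3)
cv2.imwrite("pics/e.png",o)
E
```

```text
units [0.027 0.005 1.123 0.   ] t 8.25 F [ 0.7 -0.1 -2.4]
```

View pics/e.png

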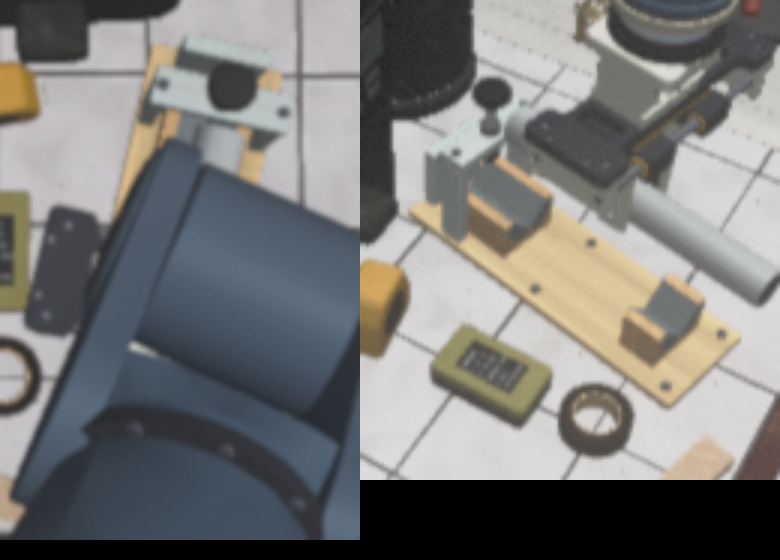

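```bash
python3 - <<'E'
from d import *
from h import proj
a=env.observe()["tcp_rot"][2]
for dx in(.07,.08):
  for z in(.137,.152): print("top",dx,z,(proj("top",[[*J(dx),z]])[0]-[310,130])*3)
print("bridge near edge",[(proj("top",[[*J(.082,y),.111]])[0]-[310,130])*3 for y in(.046,0,-.046)])
for dx in(-.17,-.16): print("scene",dx,(proj("scene",[[*J(dx),.137]])[0]-[290,110])*3-[-360,0])
E
```

```text
top 0.07 0.137 [219.23074955 125.91167424]
top 0.07 0.152 [222.74758801 121.87507701]
top 0.08 0.137 [222.70302115 110.67736387]
top 0.08 0.152 [226.27062427 106.40334656]
bridge near edge [array([148.10658318,  98.29023632]), array([217.45366301, 114.81309968]), array([287.02238655, 131.38877259])]
scene -0.17 [767.41793458 282.73042445]
scene -0.16 [755.56146542 274.81937871]
```

carry_out([
  [0.02,0,0.4,0],
  [0.02,0,0.8,0],
  [0.02,0,1.1,0],
  [0.02,0,1.2,0],
  [0.02,0,1.25,0],
  [0.02,0,1.3,0],
  [0.02,0,1.33,0],
  [0.02,0,1.36,0],
  [0.02,0,1.36,0],
])

```text
t: 9.48
eef_pos: [0.4829, -0.1673, 0.0673]
tcp_rot: [-3.142, -0.0, -0.231]
wrist_force: [0.2, -0.6, -1.6]
finger_gap: 0.0314
grip_force: 30.0
```

carry_out([
  [0,0,0.02,0],
  [0,0,0.04,0],
  [0,0,0.06,0],
  [0,0,0.07,0],
  [0,0,0.08,0],
  [0,0,0.08,0],
])

```text
t: 10.22
eef_pos: [0.4829, -0.1673, 0.0624]
tcp_rot: [-3.142, 0.0, -0.231]
wrist_force: [-0.4, 0.4, -1.5]
finger_gap: 0.0315
grip_force: 30.0
```

carry_out([
  [0,0,0.01,0],
  [0,0,0.02,0],
  [0,0,0.025,0],
  [0,0,0.03,0],
  [0,0,0.03,0],
])

```text
t: 10.85
eef_pos: [0.4831, -0.1671, 0.061]
tcp_rot: [-3.141, -0.0, -0.23]
wrist_force: [-0.7, 3.9, 5.5]
finger_gap: 0.0311
grip_force: 30.0
```

carry_out([
  [0,-0.01,0,0],
  [0,-0.01,0,0],
  [0,-0.01,0,0],
])

```text
t: 11.22
eef_pos: [0.4832, -0.167, 0.0609]
tcp_rot: [3.141, -0.0, -0.23]
wrist_force: [-0.9, -1.0, 6.3]
finger_gap: 0.0313
grip_force: 30.0
```

carry_out([
  [0.05,0,-0.01,0],
  [0.15,0,-0.01,0],
  [0.25,0,-0.01,0],
  [0.35,0,-0.01,0],
  [0.45,0,-0.01,0],
  [0.55,0,-0.01,0],
  [0.65,0,-0.01,0],
  [0.75,0,-0.01,0],
  [0.82,0,-0.01,0],
  [0.85,0,-0.01,0],
  [0.85,0,-0.01,0],
])

```text
t: 12.6
eef_pos: [0.5328, -0.1784, 0.0612]
tcp_rot: [-3.142, -0.0, -0.231]
wrist_force: [0.2, -0.8, -2.2]
finger_gap: 0.0315
grip_force: 30.0
```

```bash
python3 -c "
from d import *
delta(*J(.01),.061,JY);s=env.observe();print(s['wrist_force'],s['moment'])"
```

```text
units [0.146 0.007 0.004 0.001] t 12.6 F [ 0.2 -0.8 -2.2]
[ 0.1829096  -0.75816887 -2.16294112] [ 0.0359919  -0.00639559  0.07288828]
```

carry_out([
  [0.03,0,0.004,0],
  [0.06,0,0.008,0],
  [0.08,0,0.008,0],
  [0.1,0,0.008,0],
  [0.11,0,0.008,0],
  [0.12,0,0.008,0],
  [0.12,0,0.008,0],
])

```text
t: 13.48
eef_pos: [0.5398, -0.18, 0.0609]
tcp_rot: [3.142, -0.0, -0.231]
wrist_force: [-2.9, 0.6, 4.9]
finger_gap: 0.0312
grip_force: 30.0
```

carry_out([
  [0.01,0,0,0],
  [0.02,0,0,0],
  [0.02,0,0,0],
  [0.02,0,0,0],
])

```text
t: 13.98
eef_pos: [0.541, -0.1803, 0.0609]
tcp_rot: [3.142, -0.0, -0.231]
wrist_force: [-2.1, 1.0, 4.4]
finger_gap: 0.0311
grip_force: 30.0
```

carry_out([
  [0.01,0,0,0],
  [0.02,0,0,0],
  [0.03,0,0,0],
  [0.03,0,0,0],
])

```text
t: 14.48
eef_pos: [0.5418, -0.1805, 0.0609]
tcp_rot: [-3.141, 0.002, -0.23]
wrist_force: [-8.1, 0.7, 10.1]
finger_gap: 0.0312
grip_force: 30.0
```

carry_out([
  [0.005,0,-0.004,0],
  [0.005,0,-0.004,0],
  [0.005,0,-0.004,0],
  [0.005,0,-0.004,0],
])

```text
t: 14.98
eef_pos: [0.5418, -0.1805, 0.0609]
tcp_rot: [-3.141, 0.003, -0.23]
wrist_force: [-9.4, 1.1, 8.1]
finger_gap: 0.0313
grip_force: 30.0
```

carry_out([
  [0,0,0,0],
  [0,0,0,0],
  [0,0,0,0],
  [0,0,0,0],
  [0,0,0,0],
], hand=0.65)

```text
t: 15.6
eef_pos: [0.543, -0.1808, 0.061]
tcp_rot: [-3.142, -0.0, -0.231]
wrist_force: [-0.4, 0.5, -0.4]
finger_gap: 0.0602
grip_force: 0.0
```

```bash
python3 -c "
from d import *
delta(*J(.01),.19,JY);delta(*J(.095),.19,JY);s=env.observe();print(s['wrist_force'],s['moment'])"
```

```text
units [-2.80e-02  7.00e-03 -2.15e+00  1.00e-03] t 15.6 F [-0.4  0.5 -0.4]
units [ 1.389e+00  7.000e-03 -2.150e+00  1.000e-03] t 15.6 F [-0.4  0.5 -0.4]
[-0.36308633  0.46615047 -0.37079997] [ 0.03186838  0.02588265 -0.00270677]
```

carry_out([
  [0,0,-0.3,0],
  [0,0,-0.8,0],
  [0,0,-1.5,0],
  [0,0,-2.2,0],
  [0,0,-2.5,0],
  [-0.8,0,-2.5,0],
  [-1.6,0,-2.5,0],
  [-2.0,0,-2.5,0],
])

```text
t: 16.6
eef_pos: [0.4243, -0.1527, 0.2121]
tcp_rot: [3.141, -0.001, -0.231]
wrist_force: [-0.5, -0.6, 1.3]
finger_gap: 0.0602
grip_force: 0.0
```

```bash
python3 - <<'E'
from d import *
from k import *
np.set_printoptions(precision=4,suppress=True)
delta(*J(.095),.19,JY)
o=np.zeros((560,780,3),np.uint8)
a=viewer.read_camera("top")[130:310,310:430,::-1]; o[:540,:360]=cv2.resize(a,None,fx=3,fy=3)
b=viewer.read_camera("scene")[110:270,290:430,::-1]; o[:480,360:]=cv2.resize(b,None,fx=3,fy=3)
cv2.imwrite("pics/s.png",o)
sc=lambda P:(proj("scene",P)-[290,110])*3+[360,0]
tp=lambda P:(proj("top",P)-[310,130])*3
for z in(.05,.066): print("near end scene",sc([[*J(-.11),z]]),"top",tp([[*J(-.11),z]]))
print("knob",sc([[*J(.095),.152]]),tp([[*J(.095),.152]]))
E
```

```text
units [3.421 0.01  0.369 0.001] t 16.6 F [-0.5 -0.6  1.3]
near end scene [[679.1361 310.5374]] top [[141.8474 404.5319]]
near end scene [[682.4302 297.74  ]] top [[144.1269 404.9379]]
knob [[492.5978  84.6647]] [[231.5382  83.2704]]
```

View pics/s.png

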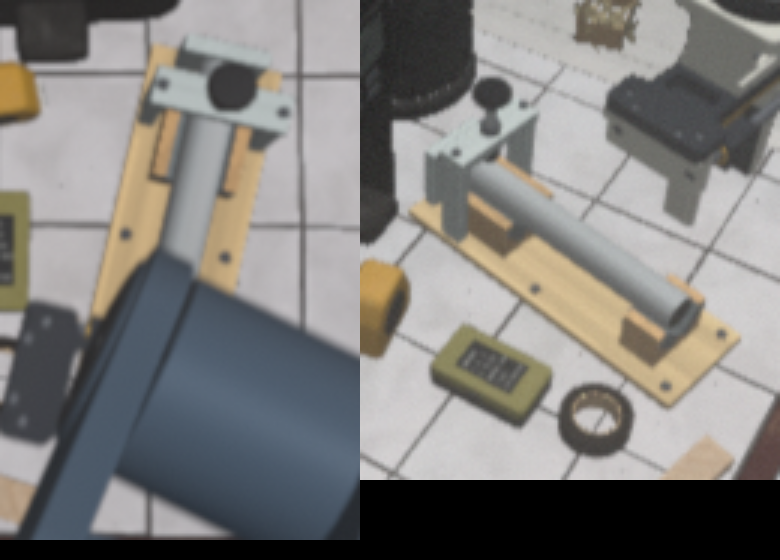

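```bash
python3 - <<'E'
from h import *
for a,b in (((298,102),(381,128)),((258,132),(277,135)),((297,180),(381,128)),((325,60),(482,70))):
    f=lambda P:np.r_[proj("scene",P)[0]-a,proj("top",P)[0]-b]
    s=least_squares(f,[.7,-.1,.15]); print(a,b,s.x,s.fun)
from scipy.optimize import fsolve
for px in((381,128),(401,95),(430,124)):
  for z in(0,.1,.2,.25): print(px,z,fsolve(lambda q:proj("top",[[q[0],q[1],z]])[0]-px,[.6,-.2]))
E
```

```text
(298, 102) (381, 128) [ 0.67049869 -0.16896681  0.24933324] [12.14641567  2.81521044 -3.87881867 -8.82589245]
(258, 132) (277, 135) [0.6451583  0.00337663 0.30172805] [12.31553658  3.02444406 -4.8321968  -9.90961546]
(297, 180) (381, 128) [ 0.74706525 -0.22219383 -0.08807485] [ 2.09752676  0.48053385 -0.67847302 -1.57672218]
(325, 60) (482, 70) [ 0.75696603 -0.35370904  0.23885647] [-4.17404805 -0.96730751  1.17425175  2.67252148]
(381, 128) 0 [ 0.72030175 -0.21111921]
(381, 128) 0.1 [ 0.69424341 -0.19676696]
(381, 128) 0.2 [ 0.66818506 -0.18241471]
(381, 128) 0.25 [ 0.65515588 -0.17523858]
(401, 95) 0 [ 0.79516232 -0.25593398]
(401, 95) 0.1 [ 0.7621293  -0.23740639]
(401, 95) 0.2 [ 0.72909628 -0.21887881]
(401, 95) 0.25 [ 0.71257978 -0.20961501]
(430, 124) 0 [ 0.73002728 -0.3183349 ]
(430, 124) 0.1 [ 0.70306282 -0.29399349]
(430, 124) 0.2 [ 0.67609835 -0.26965208]
(430, 124) 0.25 [ 0.66261612 -0.25748138]
```

```bash
python3 - <<'E'
from h import *
from d import J
o=np.zeros((600,790,3),np.uint8)
for c,(x,y,w,h),X in(("scene",(170,50,190,200),0),("top",(260,0,265,200),1)):
    im=cv2.resize(cv2.imread(f"pics/{c}0.png")[y:y+h,x:x+w],None,fx=2 if not X else 1.5,fy=2 if not X else 1.5,interpolation=cv2.INTER_CUBIC); s=2 if not X else 1.5
    T=lambda P:np.round((proj(c,P)-[x,y]+.5)*s).astype(np.int32)
    a=.25; k=J(.090); R=np.array([[np.cos(a),-np.sin(a)],[np.sin(a),np.cos(a)]])
    B=k+np.array([[.0375,.094],[.0375,-.094],[-.0375,-.094],[-.0375,.094]])@R.T
    for z,col in((.0,(0,255,255)),(.21,(0,0,255))): cv2.polylines(im,[T([[*b,z] for b in B])],True,col,1)
    for xx,yy,col in((.67,-.175,(0,255,0)),(.70,-.175,(255,0,255)),(.73,-.32,(255,255,0))):
        P=T([[xx,yy,z] for z in(0,.05,.1,.15,.2,.25)])
        for p in P: cv2.circle(im,tuple(int(v) for v in p),2,col,-1)
    o[:im.shape[0],X*390:X*390+im.shape[1]]=np.clip(im[:, :790-X*390].astype(int)*1.6,0,255).astype(np.uint8)
cv2.imwrite("pics/c.png",o)
E
```

```text
(no output)
```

View pics/c.png

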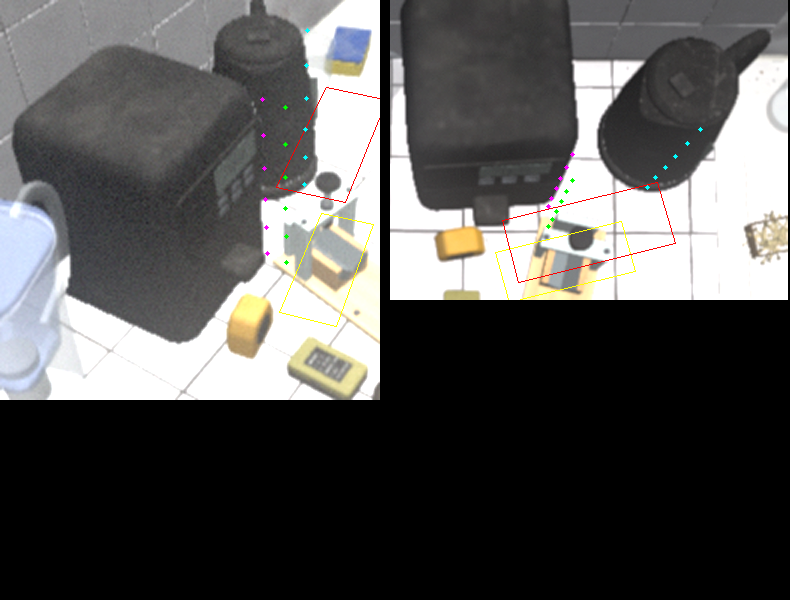

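```bash
python3 -c "
from d import *
delta(*J(.092),.19,.25)"
```

```text
units [ 3.363  0.008  0.37  -2.755] t 16.7 F [0.2 0.2 0.5]
```

carry_out([
  [0.3,0,0,-0.5],
  [0.9,0,0,-1.2],
  [1.5,0,0,-2.0],
  [2.1,0,0,-2.76],
  [2.7,0,0,-2.76],
  [3.1,0,0,-2.76],
  [3.36,0.01,0.1,-2.76],
  [3.36,0.01,0.25,-2.76],
  [3.36,0.01,0.37,-2.76],
  [3.36,0.01,0.37,-2.76],
], hand=0)

```text
t: 17.95
eef_pos: [0.6217, -0.1998, 0.1883]
tcp_rot: [-3.141, 0.001, 0.251]
wrist_force: [0.2, -0.3, 0.5]
finger_gap: 0.0007
grip_force: 0.0
```

```bash
python3 -c "
from d import *
delta(*J(.093),.178,.25)
from rig import viewer
import cv2
o=np.zeros((480,600,3),np.uint8)
b=viewer.read_camera('scene')[100:260,260:460,::-1]; o[:480,:600]=cv2.resize(b,None,fx=3,fy=3)
cv2.imwrite('pics/n.png',o)"
```

```text
units [0.006 0.001 0.172 0.006] t 17.95 F [ 0.2 -0.3  0.5]
```

View pics/n.png

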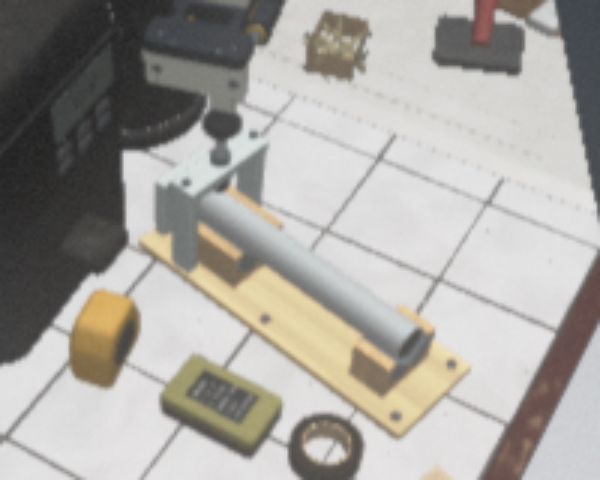

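The fingers are shut just above the knob at about (222,110), and the pipe lies bedded under the bridge. I'll press down slowly.

carry_out([
  [0,0,0.05,0],
  [0,0,0.1,0],
  [0,0,0.14,0],
  [0,0,0.17,0],
  [0,0,0.19,0],
  [0,0,0.21,0],
  [0,0,0.22,0],
  [0,0,0.22,0],
])

```text
t: 19.0
eef_pos: [0.6222, -0.2, 0.1763]
tcp_rot: [3.141, -0.0, 0.251]
wrist_force: [-3.7, 1.0, 5.7]
finger_gap: 0.0006
grip_force: 3.0
```

carry_out([
  [0,0,0.01,0],
  [0,0,0.02,0],
  [0,0,0.03,0],
  [0,0,0.04,0],
  [0,0,0.05,0],
  [0,0,0.05,0],
])

```text
t: 19.75
eef_pos: [0.6222, -0.2, 0.1733]
tcp_rot: [3.141, -0.0, 0.251]
wrist_force: [-2.4, 1.3, 6.2]
finger_gap: 0.0004
grip_force: 3.2
```

carry_out([
  [0,0,0.01,0],
  [0,0,0.02,0],
  [0,0,0.03,0],
  [0,0,0.04,0],
  [0,0,0.05,0],
  [0,0,0.05,0],
])

```text
t: 20.5
eef_pos: [0.6222, -0.2, 0.1703]
tcp_rot: [3.141, -0.0, 0.251]
wrist_force: [-3.3, 1.0, 7.6]
finger_gap: 0.0004
grip_force: 3.2
```

carry_out([
  [0,0,0.01,0],
  [0,0,0.02,0],
  [0,0,0.03,0],
  [0,0,0.033,0],
  [0,0,0.033,0],
])

```text
t: 21.12
eef_pos: [0.6223, -0.2, 0.1684]
tcp_rot: [3.141, -0.0, 0.251]
wrist_force: [-2.8, 1.6, 6.8]
finger_gap: 0.0006
grip_force: 3.3
```

carry_out([
  [0,0,0.01,0],
  [0,0,0.02,0],
  [0,0,0.03,0],
  [0,0,0.033,0],
  [0,0,0.033,0],
])

```text
t: 21.75
eef_pos: [0.6222, -0.2, 0.1664]
tcp_rot: [3.141, -0.0, 0.251]
wrist_force: [-2.2, 1.2, 7.2]
finger_gap: 0.0005
grip_force: 3.3
```

carry_out([
  [0,0,0.01,0],
  [0,0,0.02,0],
  [0,0,0.03,0],
  [0,0,0.033,0],
  [0,0,0.033,0],
])

```text
t: 22.38
eef_pos: [0.6223, -0.2, 0.1651]
tcp_rot: [3.141, -0.0, 0.251]
wrist_force: [-4.7, 1.8, 11.5]
finger_gap: 0.0001
grip_force: 5.7
```

carry_out([
  [0,0,0.005,0],
  [0,0,0.01,0],
  [0,0,0.015,0],
  [0,0,0.015,0],
])

```text
t: 22.88
eef_pos: [0.6223, -0.2, 0.1645]
tcp_rot: [3.141, -0.0, 0.251]
wrist_force: [-6.4, 2.4, 13.8]
finger_gap: 0.0006
grip_force: 7.1
```

carry_out([
  [0,0,0.004,0],
  [0,0,0.008,0],
  [0,0,0.008,0],
])

```text
t: 23.25
eef_pos: [0.6223, -0.2, 0.1642]
tcp_rot: [3.141, -0.001, 0.251]
wrist_force: [-7.4, 2.4, 15.9]
finger_gap: 0.0006
grip_force: 7.9
```

carry_out([
  [0,0,-0.02,0],
  [0,0,-0.05,0],
  [0,0,-0.15,0],
  [0,0,-0.5,0],
  [0,0,-1.0,0],
  [-0.5,0,-1.2,0],
  [-1.2,0,-1.2,0],
  [-2.0,0,-1.2,0],
  [-2.8,0,-1.2,0],
  [-3.2,0,-1.2,0],
  [-3.2,0,-1.2,0],
])

```text
t: 24.62
eef_pos: [0.4356, -0.2481, 0.2348]
tcp_rot: [3.141, -0.0, 0.249]
wrist_force: [-1.2, 0.2, 0.3]
finger_gap: 0.0008
grip_force: 0.0
```

```bash
python3 - <<'E'
from d import *
from rig import viewer
import cv2
b=viewer.read_camera('scene')[100:260,260:460,::-1]
cv2.imwrite('pics/f.png',cv2.resize(b,None,fx=3,fy=3)); print(env.observe()["wrist_force"])
E
```

```text
[ 0.1948365  -0.07655901  0.04090081]
```

View pics/f.png

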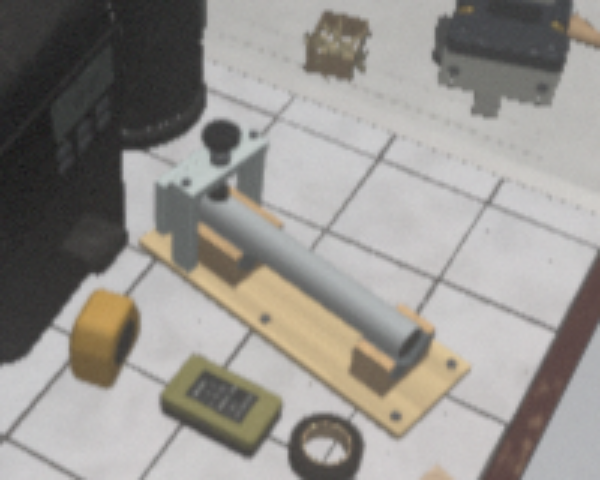

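The knob is down (about (220,135)), the foot is on the pipe at (217,190), and the pipe hasn't moved: its near end is still at (411,343). The arm is clear.

```bash
python3 -c "
from rig import hand_in
print(hand_in())"
```

```text
the job is handed in; nothing more can be done
None
```

The job is handed in: the pipe lies in both notches, pushed against the stop with about 6–9 N, and the clamp foot holds it with an estimated 8–9 N (from the 15.9 N push on the knob). The last picture shows the pipe unmoved, the arm clear and the bystanders where they were; no verdict came back.

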